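# Fit the right spacer in a printed bracket and lock it with the quarter-turn screw

## Robot

A 6-joint arm with a two-finger parallel gripper is mounted at the origin on the work surface. World frame = base frame: x ahead of the robot, y to its left, z up, the work surface at z = 0. Lengths are in m, angles in rad, forces in N, time in s.
With the tool pointing down it reaches from about 0.2 to 0.875 m from the base axis. Payload 3.4 kg.
Tool frame: the origin (TCP) lies between the finger pads; the fingertips stand 25 mm ahead of it and the grasp point (between the pads) lies 6 mm ahead of it (r.nose_length is the z of the fingertips in the tool frame, in m); z points along the fingers, x is the direction in which the jaws open and shut, and the axes are right-handed (so a half turn about z gives the same grasp; the last joint's range is limited). The gripper opens to 94 mm and grips with 3 to 60 N. Pads are 16 mm wide; open, the fingers measure 119 mm over their backs; the gripper's body (75 mm by 177 mm) begins 78 mm behind the grasp point.
Start: joints at [-1.345, 0.276, 1.505, -0, 1.361, -0.121], TCP at [0.195, -0.541, 0.23] pointing down, gripper open.
Joint ranges: [-2.89, 2.89], [-0.75, 2.08], [0.22, 2.7], [-1.18, 4.32], [0.11, 2.71], [-2.7, 2.7]. Speed limits (rad/s): [2.57, 2.57, 3.14, 3.14, 3.14, 3.14].

## Interface

Orientations are given as a unit quaternion [w, x, y, z].
In Python, from plant import r, gripper_to, inverse_kinematics, vision, models, telemetry gives the robot as it stands. Calls block until the motion is done:
- r.move_to(position, orientation): joint-space move of the TCP to a pose.
- r.move_l(position, rot=None, vel=0.15, guard=None): straight line of the TCP; rot=None keeps the orientation; vel is the mean speed in m/s. With guard (N) it stops when the force on the tool has changed by that much, and returns True; else False.
- r.movej(angles): joint-space move.
- gripper_to(opening, f_grip=None): finger opening in m; f_grip is the grip in N (None keeps the last); returns when the fingers have stopped.
- r.hold(seconds).
- inverse_kinematics(position, orientation): joint angles nearest the present ones, or None.
- vision.snapshot(name): name is "scene" or "top"; returns the picture (400x640x3 uint8, red, green, blue); there is no depth.
- vision.get_calibration(name): a dict with "fx", "fy", "cx", "cy" (pixels), "position" and "orientation" of the camera in the world. Camera axes: x right, y down, z forward; pixel columns grow to the right and rows downward; lengths in m; the calibration is good to about 2 mm. A picture is of the moment at which its call begins. get_calibration takes no time and is no camera call.
A pose or a line that the arm cannot do raises r.PlanningError and nothing moves.
- r.sign_off(): hands the job in, once; it reports no verdict.
Trained networks look in the newest picture that a camera, given by its name, has taken for a name from the list of things; names that differ only in an ending like _2 or _b are one class to them, and where a whole thing is asked for, a point or a joint stands for the part that bears it (a point fixed in the world has none). Each returns a list of dicts, best first, with "score" (0 to 1); they miss things now and then, are a little off and sometimes report something else, mostly with a low value. They report only what shows in the picture. A call takes as long as a camera call. They do not tell look-alikes from the thing itself.
- models.boxes_of(thing, camera): "at" ([x, y, z] in m, in world coordinates, good to about 4 mm: the middle of the surface that is visible of it).
- models.regions_of(thing, camera): "pixels" (400x640 bool, what is visible of it).
- models.mark_of(thing, camera): "at" ([x, y, z] in m, in world coordinates, good to about 4 mm: a listed point, or the origin of a listed thing).
Readings, each from a call of its own:
- telemetry.current_t(): time.
- telemetry.current_joints(): joint angles.
- telemetry.current_dq(): joint speeds.
- telemetry.current_joint_efforts(): joint torques, N m.
- telemetry.current_ee_pos(): TCP position.
- telemetry.current_tool_rot(): TCP orientation.
- telemetry.current_wrist_force(): force on the tool from outside, world axes, zero at the start.
- telemetry.current_torque(): the same for the moment, N m.
- telemetry.current_opening(): finger opening in m.
Only numpy, scipy, OpenCV 4.12 (cv2) and the standard library are available. Lean on these libraries where they do the work, as an engineer would, in place of code of your own. Each camera call takes 0.05 s, during which the arm holds its last target. There are 200 camera calls.

## Task

Of the four green spacers, find the one that fills the gap between the two grey cheeks of the black bracket with only slight play, and set it down flat on the floor of that gap, lying squarely from cheek to cheek. Then, with the orange slot driver, turn the bracket's brass screw clockwise to its stop so that the steel tab lies over the spacer, and put the driver back upright in its grey stand. Leave the other spacers, the glue bottles and the tape dispenser where they are.

Things in the scene. Friction and masses are not known exactly. Their poses are not given: they have to be found in the camera images.
- bracket: black printed bracket, fixed: base 84 (x) x 132 mm (y), 10 mm thick. Origin at table height under the centre of its gap. The gap runs along y between two grey cheeks 34 mm wide (x): 43 mm clear from the floor (z 10 mm) up to z 20 mm, flaring to 53 mm clear at the cheek tops (z 29 mm); open on both x sides. A screw post at y +54 mm carries the latch
- latch (a joint): quarter-turn brass screw with a steel tab fixed under its head, vertical axis at bracket (0, +54 mm). 0 = tab along the bracket's +x, beside the gap; grows clockwise seen from above; stop at 1.57 rad = tab along the bracket's -y, over the gap. Stays where left (0.04 N m of friction). Starts at 0.2 to 0.5
- screw_slot (a point): centre of the floor of the straight slot in the brass screw head, 48 mm above the table; turns with the screw; its x axis runs along the slot and along the tab. The slot is 7 mm wide, 24 mm long, open at both ends, 8 mm deep; the head is about 28 mm across, its top at z 56 mm
- tab_tip (a point): free end of the steel tab, on its underside, 39 mm above the table, 46 mm from the screw axis; the tab is 16 mm wide and 5 mm thick
- spacer_a: green printed spacer block: 32 mm long (its y axis), 22 mm wide (x), 26 mm tall (z), with two small dark dots on its top; it stands on the table; origin at the centre of its underside
- spacer_b: green printed spacer block: 40 mm long (its y axis), 22 mm wide (x), 26 mm tall (z), with two small dark dots on its top; it stands on the table; origin at the centre of its underside
- spacer_c: green printed spacer block: 48 mm long (its y axis), 22 mm wide (x), 26 mm tall (z), with two small dark dots on its top; it stands on the table; origin at the centre of its underside
- spacer_d: green printed spacer block: 56 mm long (its y axis), 22 mm wide (x), 26 mm tall (z), with two small dark dots on its top; it stands on the table; origin at the centre of its underside
- driver: slot driver, 82 mm tall, 70 g, upright, blade down. Origin at the centre of the blade's lower end, z up. Steel blade 20 (x) x 3.6 (y) x 14 mm tall; round shank 14 mm across to z 34; black flange 40 (x) x 30 mm from z 34 to 38; orange handle 34 (x) x 16 mm (y) from z 38 to 82, to be gripped across its 16 mm
- stand: grey driver stand, fixed: 50 (x) x 46 (y) x 40 mm tall, with a pocket 26 (x) x 20 mm (y) right through. The driver hangs in it by its flange, which rests on the stand's top, blade end 6 mm above the table, x axes aligned (a half turn makes no difference). Origin at table height under the pocket's centre
- glue_a: white glue bottle, 54 mm across, 140 mm tall, loose; leave alone
- glue_b: another such glue bottle; leave alone
- glue_c: another such glue bottle; leave alone
- tape_dispenser: beige desk tape dispenser, 150 x 75 mm, about 85 mm tall; leave alone
Not all that is in view belongs to the job. There is more than one size of the driver; the job needs the middle-sized.

How it is judged:
On the way, in this order (a step that is already met when the one before it is completed fails the run):
1. the 40 mm spacer is down in the gap and let go, with the tab still beside the gap (x of spacer_b in the frame of bracket between -0.007 and 0.007 m and y of spacer_b in the frame of bracket between -0.004 and 0.004 m and z of spacer_b in the frame of bracket between 0.007 and 0.0125 m and angle between the y axis of spacer_b and the y axis of bracket, either way round below 0.2 rad and angle between the z axis of spacer_b and the z axis of bracket, either way round below 0.1 rad and value of joint latch below 0.9 rad and contact force between the fingers and spacer_b below 0.1 N), for 0.2 s.
2. the driver's blade is in the screw's slot, the screw not yet turned (horizontal distance between driver and screw_slot below 0.007 m and z of driver in the frame of screw_slot below 0.005 m and angle between driver's own z axis and vertical below 0.2 rad and value of joint latch below 0.9 rad), for 0.1 s.
3. the screw is turned to its stop with the blade in its slot (horizontal distance between driver and screw_slot below 0.007 m and z of driver in the frame of screw_slot below 0.005 m and angle between driver's own z axis and vertical below 0.2 rad and value of joint latch above 1.4 rad), for 0.1 s.
At the end, for the whole second after the job is handed in: 40 mm spacer on the gap floor (7 mm along bracket x, 4 mm along y, under 2.5 mm above the floor, square within 0.2 rad, level within 0.1 rad); latch at least 1.37 rad; driver upright in its stand (8 mm, 0.15 rad, blade end under 10 mm above the table); both at rest (x of spacer_b in the frame of bracket between -0.007 and 0.007 m and y of spacer_b in the frame of bracket between -0.004 and 0.004 m and z of spacer_b in the frame of bracket between 0.007 and 0.0125 m and angle between the y axis of spacer_b and the y axis of bracket, either way round below 0.2 rad and angle between the z axis of spacer_b and the z axis of bracket, either way round below 0.1 rad and horizontal distance between driver and stand below 0.008 m and z of driver in the frame of stand below 0.01 m and angle between driver's own z axis and vertical below 0.15 rad and value of joint latch above 1.37 rad and linear speed of each of spacer_b, driver below 0.02 m/s); the robot touches nothing.
It fails at once if a wrong spacer is moved by more than 30 mm (distance of any of spacer_a, spacer_c, spacer_d from where it was at the start of the episode above 0.03 m).
It fails at once if a glue bottle or the tape dispenser is moved by more than 40 mm (distance of any of glue_a, glue_b, glue_c, tape_dispenser from where it was at the start of the episode above 0.04 m).
It also fails if it takes over 64 s, if anything falls off the work surface, if the arm or the gripper's body presses on something with over 40 N, if the wrist force passes 120 N, or if a joint passes its speed limit or range.

## Working session

There is one attempt and no reset: what is moved stays moved. The work goes in short steps, each a Python script; the robot and the scene stay as the last script left them, time stands still between calls to the robot, and variables do not carry over. Pictures are saved under pics/ and viewed, about 8 in all and at most 12, crops included, and the job is handed in when it is done.

```bash
mkdir -p pics; ls; python3 - <<'E'
from plant import r,vision,models,telemetry
import cv2,numpy as np
for c in ("scene","top"):
    im=vision.snapshot(c); cv2.imwrite(f"pics/{c}0.png",im[:,:,::-1]); 
    k=vision.get_calibration(c); print(c,{a:np.round(b,4).tolist() for a,b in k.items()})
    for t in ("bracket","screw_slot","tab_tip","spacer_b","driver","stand","glue_a","tape_dispenser"):
        print(t,[(np.round(d["at"],3).tolist(),round(d["score"],2)) for d in models.mark_of(t,c)])
print(telemetry.current_t())
E
```

```text
pics
scene {'fx': 404.8127, 'fy': 404.8127, 'cx': 323.636, 'cy': 196.4031, 'position': [1.3612, -0.1007, 0.7898], 'orientation': [-0.2965, 0.7019, 0.5918, -0.2631]}
bracket [([0.509, 0.076, -0.002], 0.85)]
screw_slot [([0.516, 0.128, 0.05], 0.68)]
tab_tip [([0.556, 0.11, 0.038], 0.48)]
spacer_b [([0.471, -0.312, -0.003], 0.74), ([0.567, -0.292, -0.003], 0.71), ([0.597, -0.174, 0.004], 0.7), ([0.435, -0.149, -0.001], 0.65)]
driver [([0.543, 0.29, 0.002], 0.68), ([0.637, 0.224, -0.001], 0.66), ([0.462, 0.273, -0.002], 0.51)]
stand [([0.548, 0.288, -0.001], 0.5)]
glue_a [([0.768, -0.055, 0.0], 0.9), ([0.79, -0.152, 0.0], 0.62), ([0.744, -0.239, -0.002], 0.57)]
tape_dispenser [([0.785, 0.164, 0.002], 0.65)]
top {'fx': 409.8777, 'fy': 409.8777, 'cx': 319.1145, 'cy': 203.2701, 'position': [0.4219, 0.0033, 0.9709], 'orientation': [-0.0808, 0.7324, -0.6717, 0.0768]}
bracket []
screw_slot [([0.518, 0.123, 0.043], 0.52)]
tab_tip [([0.56, 0.108, 0.044], 0.56), ([0.597, -0.172, -0.003], 0.28)]
spacer_b [([0.434, -0.151, 0.003], 0.51), ([0.567, -0.29, -0.004], 0.5), ([0.462, -0.313, -0.002], 0.47), ([0.599, -0.17, -0.002], 0.44)]
driver [([0.63, 0.224, -0.006], 0.67), ([0.464, 0.266, 0.001], 0.53), ([0.549, 0.288, 0.01], 0.52)]
stand [([0.552, 0.289, -0.003], 0.75)]
glue_a [([0.772, -0.061, 0.005], 0.91), ([0.787, -0.149, -0.001], 0.69), ([0.737, -0.234, 0.001], 0.68)]
tape_dispenser [([0.784, 0.163, -0.001], 0.6)]
0.9
```

View pics/top0.png

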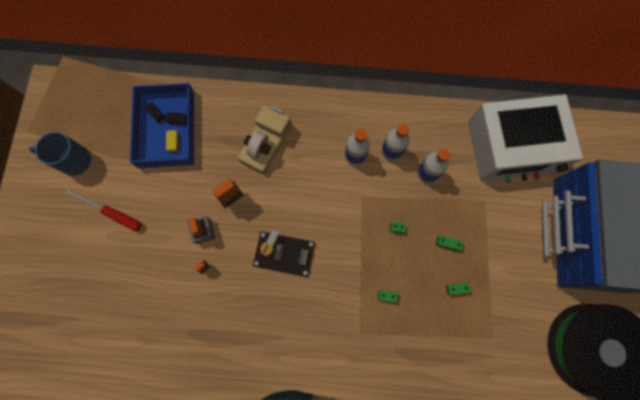

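View pics/scene0.png

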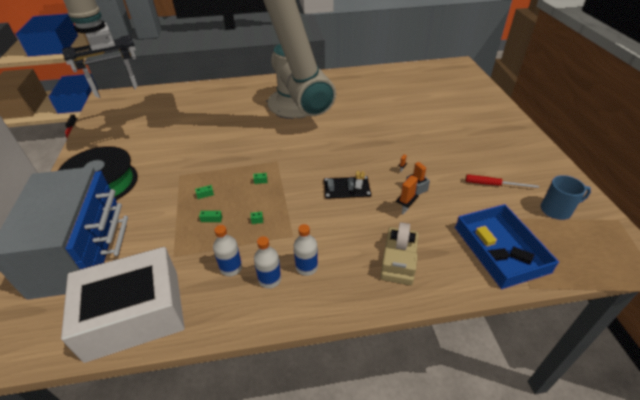

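Top view: spacers are at (398,228), (450,243), (458,289) and (388,297). The bracket is at (285,254) with the tab up-left, the stand with driver at (200,229), the large driver at (228,193) and the small one at (201,267). Next I'll fit the spacer silhouettes and look closer at the bracket and stand.

```bash
cat > h.py <<'E'
import numpy as np,cv2
from scipy.spatial.transform import Rotation as R
from scipy.optimize import minimize
from plant import r,gripper_to,inverse_kinematics,vision,models,telemetry
def proj(c,P):
    k=vision.get_calibration(c); q=k["orientation"]
    p=R.from_quat([q[1],q[2],q[3],q[0]]).inv().apply(np.atleast_2d(P)-np.array(k["position"]))
    return np.c_[k["fx"]*p[:,0]/p[:,2]+k["cx"],k["fy"]*p[:,1]/p[:,2]+k["cy"]]
def unproj(c,uv,z):
    k=vision.get_calibration(c); q=k["orientation"]
    d=R.from_quat([q[1],q[2],q[3],q[0]]).apply([(uv[0]-k["cx"])/k["fx"],(uv[1]-k["cy"])/k["fy"],1])
    p=np.array(k["position"]); return p+d*(z-p[2])/d[2]
def place(P,x,y,a):
    c,s=np.cos(a),np.sin(a); P=np.asarray(P,float)
    return np.c_[x+c*P[:,0]-s*P[:,1],y+s*P[:,0]+c*P[:,1],P[:,2]]
def box(w,l,z0,z1): return [(i*w/2,j*l/2,z) for i in(-1,1) for j in(-1,1) for z in(z0,z1)]
S=8
def sil(c,P,o,n):  # antialiased hull silhouette in window o, size n
    h=cv2.convexHull(((proj(c,P)-o+.5)*S).astype(np.float32)).round().astype(np.int32)
    m=np.zeros((n[1]*S,n[0]*S),np.float32); cv2.fillConvexPoly(m,h,1)
    return cv2.resize(m,tuple(n),interpolation=cv2.INTER_AREA)
def down(a): # tool down with jaw axis (tool x) at world yaw a
    x=np.array([np.cos(a),np.sin(a),0]); z=np.array([0,0,-1.]); q=R.from_matrix(np.c_[x,np.cross(z,x),z]).as_quat()
    return [q[3],q[0],q[1],q[2]]
def green(im): 
    f=im.astype(float); return np.clip((f[:,:,1]-np.maximum(f[:,:,0],f[:,:,2]))/50,0,1)
def fit_spacer(ims,p0,Ls=(.032,.040,.048,.056)):
    best=[]
    for L in Ls:
        def cost(v,cams=("top","scene")):
            e=0
            for c in cams:
                o=(proj(c,[(p0[0],p0[1],.013)])[0]-20).astype(int); w=green(ims[c])[o[1]:o[1]+40,o[0]:o[0]+40]
                P=place(box(.022,L,p0[2],p0[2]+.026),p0[0]+v[0]/100,p0[1]+v[1]/100,v[2])
                e+=np.abs(cv2.GaussianBlur(sil(c,P,o,(40,40)),(0,0),.7)-w).sum()
            return e
        for a in np.arange(0,3.1,.52):
            s=minimize(cost,[0,0,a],method="Nelder-Mead",options=dict(initial_simplex=[[0,0,a],[.5,0,a],[0,.5,a],[0,0,a+.3]],maxiter=120))
            best.append((s.fun,L,p0[0]+s.x[0]/100,p0[1]+s.x[1]/100,s.x[2]))
    return sorted(best)
E
python3 - <<'E'
from h import *
ims={c:cv2.imread(f"pics/{c}0.png")[:,:,::-1] for c in("top","scene")}
for p in [(.467,-.312,0),(.567,-.291,0),(.598,-.172,0),(.434,-.150,0)]:
    b=fit_spacer(ims,p); out=[]
    for L in (.032,.040,.048,.056): out.append(np.round(next(x for x in b if x[1]==L),4).tolist())
    print(p,out)
def crop(c,u,v,w,h): return cv2.resize(ims[c][v-h//2:v+h//2,u-w//2:u+w//2,::-1],(400,300),interpolation=cv2.INTER_CUBIC)
a=np.vstack([np.hstack([crop("top",284,253,80,60),crop("scene",347,186,80,60)]),np.hstack([crop("top",210,230,120,90),crop("scene",412,184,80,60)])])
cv2.imwrite("pics/m0.png",a)
E
```

```text
Traceback (most recent call last):
  File "h.py", line 38, in fit_spacer
    s=minimize(cost,[0,0,a],method="Nelder-Mead",options=dict(initial_simplex=[[0,0,a],[.5,0,a],[0,.5,a],[0,0,a+.3]],maxiter=120))
  File "h.py", line 35, in cost
    e+=np.abs(cv2.GaussianBlur(sil(c,P,o,(40,40)),(0,0),.7)-w).sum()
                               ~~~^^^^^^^^^^^^^^^
  File "h.py", line 19, in sil
    h=cv2.convexHull(((proj(c,P)-o+.5)*S).astype(np.float32)).round().astype(np.int32)
                       ~~~~^^^^^
  File "h.py", line 6, in proj
    k=vision.get_calibration(c); q=k["orientation"]
ValueError: time passes only in moves, steps and waits
```

```bash
sed -i 's/vision.get_calibration(c); q/CAL[c]; q/; /^def proj/i CAL={c:vision.get_calibration(c) for c in("top","scene")}' h.py
python3 - <<'E'
from h import *
ims={c:cv2.imread(f"pics/{c}0.png")[:,:,::-1] for c in("top","scene")}
for p in [(.467,-.312,0),(.567,-.291,0),(.598,-.172,0),(.434,-.150,0)]:
    b=fit_spacer(ims,p); out=[]
    for L in (.032,.040,.048,.056): out.append(np.round(next(x for x in b if x[1]==L),4).tolist())
    print(p,out)
def crop(c,u,v,w,h): return cv2.resize(ims[c][v-h//2:v+h//2,u-w//2:u+w//2,::-1],(400,300),interpolation=cv2.INTER_CUBIC)
a=np.vstack([np.hstack([crop("top",284,253,80,60),crop("scene",347,186,80,60)]),np.hstack([crop("top",210,230,120,90),crop("scene",412,184,80,60)])])
cv2.imwrite("pics/m0.png",a)
E
```

```text
(0.467, -0.312, 0) [[146.8116, 0.032, 0.4668, -0.3145, 0.1586], [102.9358, 0.04, 0.4672, -0.3162, 0.1958], [125.726, 0.048, 0.467, -0.315, 0.2045], [193.9688, 0.056, 0.4662, -0.3111, 0.2038]]
(0.567, -0.291, 0) [[229.9203, 0.032, 0.5689, -0.2954, 2.9271], [184.0825, 0.04, 0.5697, -0.2909, -0.194], [141.5364, 0.048, 0.5691, -0.2939, 2.9613], [172.481, 0.056, 0.569, -0.2931, -0.1766]]
(0.598, -0.172, 0) [[88.6106, 0.032, 0.5962, -0.1713, 0.0791], [162.9374, 0.04, 0.5968, -0.1705, 3.2162], [238.3018, 0.048, 0.5957, -0.1659, 0.0971], [314.0033, 0.056, 0.5923, -0.171, 1.4937]]
(0.434, -0.15, 0) [[71.0512, 0.032, 0.4363, -0.1551, 3.0799], [79.3554, 0.04, 0.4362, -0.1544, 0.014], [145.6932, 0.048, 0.436, -0.1535, 0.0186], [208.8892, 0.056, 0.4365, -0.1645, 3.1367]]
```

View pics/m0.png

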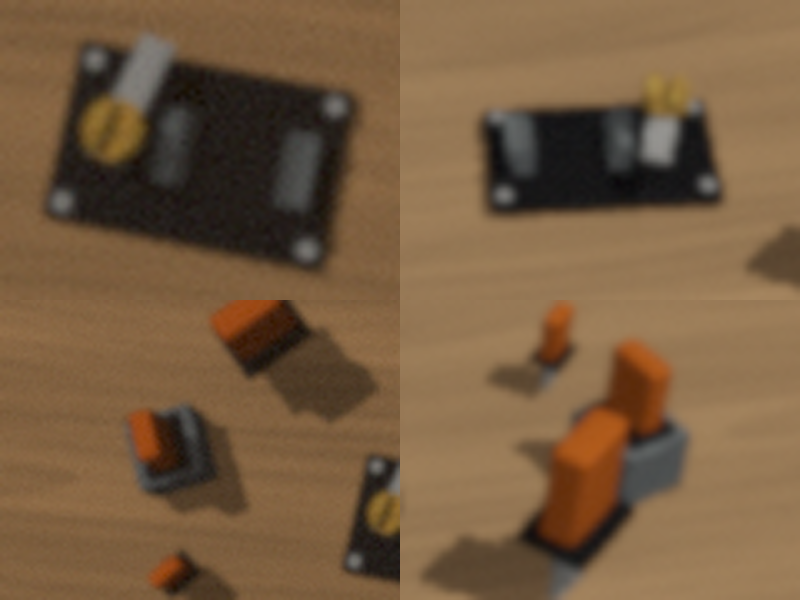

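Crops: the middle driver sits in the stand, with the large one in front of it and the small one behind. The tab lies at about +x. The lengths rank consistently, so the 40 mm spacer is the one at about (0.436,-0.155). I'll fit the bracket, screw head, stand and driver the same way and draw the fits to check them.

```bash
cat >> h.py <<'E'
def cyl(rad,z0,z1): return [(rad*np.cos(t),rad*np.sin(t),z) for t in np.linspace(0,6.28,24,endpoint=False) for z in(z0,z1)]
def fit(masks,shape,p0,a0s,half=40,wts=None):
    "L1 silhouette fit of (x,y,yaw); masks: {cam: float image}"
    zc=np.mean([q[2] for q in shape]); win={}
    for c in masks:
        o=(proj(c,[(p0[0],p0[1],zc)])[0]-half).astype(int); sl=np.s_[o[1]:o[1]+2*half,o[0]:o[0]+2*half]
        win[c]=(o,masks[c][sl],1. if wts is None or c not in wts else wts[c][sl])
    def cost(v): return sum((w*np.abs(cv2.GaussianBlur(sil(c,place(shape,p0[0]+v[0]/100,p0[1]+v[1]/100,v[2]),o,(2*half,2*half)),(0,0),.7)-m)).sum() for c,(o,m,w) in win.items())
    ss=[minimize(cost,[0,0,a],method="Nelder-Mead",options=dict(initial_simplex=[[0,0,a],[.6,0,a],[0,.6,a],[0,0,a+.2]],maxiter=150)) for a in a0s]
    s=min(ss,key=lambda s:s.fun); return np.array([p0[0]+s.x[0]/100,p0[1]+s.x[1]/100,s.x[2],s.fun])
def masks_of(im):
    f=cv2.GaussianBlur(im,(0,0),.5).astype(float); R_,G,B=f[:,:,0],f[:,:,1],f[:,:,2]; cl=lambda x:np.clip(x,0,1); mx=f.max(2)+1; sat=(mx-f.min(2))/mx
    return dict(green=cl((G/(np.maximum(R_,B)+8)-1.1)/.25),orange=cl((R_/(G+5)-1.8)/.5),brass=cl((G/(B+5)-2.0)/.6)*(R_<1.8*G),grey=cl((.36-sat)/.12),dark=cl((75-mx)/25))
E
cat > m1.py <<'E'
from h import *
import sys
ims={c:cv2.imread(f"pics/{c}0.png")[:,:,::-1] for c in("top","scene")}
M={c:masks_of(ims[c]) for c in ims}; g=lambda k:{c:M[c][k] for c in M}
for c in("top","scene"):
    for n,P in dict(wood=(.40,.05,0),brass=(.516,.136,.056),stand=(.565,.285,.04)).items():
        u,v=proj(c,[P])[0].round().astype(int); print(c,n,ims[c][v,u].tolist())
F={}; T={}
def run(n,k,shape,p,a,half=40,wts=None):
    m=k if isinstance(k,dict) else g(k)
    for cs in(("top",),("scene",),("top","scene")):
        F[n]=fit({c:m[c] for c in cs},shape,p,a,half,wts); print(n,cs,F[n].round(4).tolist())
    T[n]=shape
run("spacer","green",box(.022,.04,0,.026),(.436,-.153),(0,),20)
run("brass","brass",cyl(.014,.048,.056),(.517,.126),(0,),16)
br={c:np.maximum(M[c]["grey"],M[c]["dark"]) for c in M}
wt={c:(1-cv2.dilate((M[c]["brass"]>.5).astype(np.uint8),np.ones((13,13)))).astype(float) for c in M}
run("base",br,box(.084,.132,0,.01),(.51,.09),(-.1,.1),50,wt)
wo={"scene":np.ones((400,640))}; wo["scene"][173:,:420]=0
run("handle","orange",box(.034,.016,.044,.088),(.55,.288),(0,.5,-.5,1.,-1.),24,wo)
# stand
st={c:np.maximum(np.maximum(M[c]["grey"],M[c]["dark"]),M[c]["orange"]) for c in M}
ws={c:1-cv2.dilate((M[c]["orange"]>.5).astype(np.uint8),np.ones((7,7))).astype(float) for c in M}; ws["scene"][173:,:425]=0
run("stand",st,box(.05,.046,0,.04),(.55,.288),(-.3,.0,.3),24,ws)
out=[]
for c,(u,v) in (("top",(245,240)),("scene",(375,186))):
    o=np.array([u-80,v-60]); im=np.ascontiguousarray(cv2.resize(ims[c][o[1]:o[1]+120,o[0]:o[0]+160,::-1],(640,480),interpolation=cv2.INTER_CUBIC)[:, :,:])
    for n in("brass","base","handle","stand"):
        h=cv2.convexHull(((proj(c,place(T[n],*F[n][:3]))-o+.5)*4).astype(np.float32)).astype(np.int32); cv2.polylines(im,[h],True,(255,255,0),1)
    out.append(im)
cv2.imwrite("pics/m1.png",cv2.resize(np.vstack(out),(450,600)) if 0 else np.hstack([cv2.resize(i,(400,300)) for i in out]))
E
python3 m1.py
```

```text
top wood [121, 91, 59]
top brass [136, 102, 47]
top stand [38, 27, 18]
scene wood [143, 113, 79]
scene brass [154, 121, 62]
scene stand [41, 38, 38]
spacer ('top',) [0.4364, -0.155, -0.0175, 39.6681]
spacer ('scene',) [0.4321, -0.1542, 0.0573, 39.2176]
spacer ('top', 'scene') [0.436, -0.1546, -0.0029, 88.095]
brass ('top',) [0.521, 0.1236, 0.0333, 123.4416]
brass ('scene',) [0.4151, 0.1733, 0.2502, 0.0]
brass ('top', 'scene') [0.5173, 0.1256, 0.0141, 197.0822]
base ('top',) [0.5136, 0.0902, -0.1183, 314.8204]
base ('scene',) [0.5069, 0.0899, -0.1151, 207.0081]
base ('top', 'scene') [0.5124, 0.0902, -0.1274, 545.435]
handle ('top',) [0.5471, 0.283, 1.1306, 135.6809]
handle ('scene',) [0.5993, 0.2156, -0.3778, 18.2246]
handle ('top', 'scene') [0.584, 0.172, 2.5, 47.0579]
stand ('top',) [0.5502, 0.2868, 0.3538, 168.2304]
stand ('scene',) [0.5532, 0.2835, 0.6539, 31.7887]
stand ('top', 'scene') [0.5498, 0.2866, 0.3691, 209.7627]
```

View pics/m1.png

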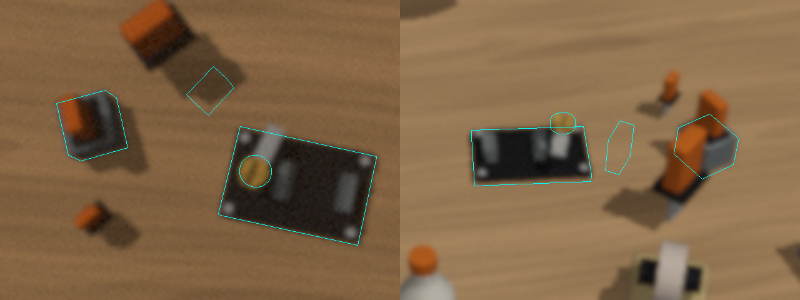

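The base and screw head fits agree: bracket origin ≈ (0.511, 0.072), yaw ≈ -0.12. The stand is at ≈ (0.550, 0.287), yaw 0.36. The handle fit failed, so I'll redo it later. Now picking the spacer.

```bash
python3 - <<'E'
from h import *
gripper_to(.06,15)
q=down(0.)
r.move_to([.436,-.1535,.09],q); r.move_l([.436,-.1535,.029],vel=.12,guard=8)
print(telemetry.current_ee_pos(),telemetry.current_t())
gripper_to(0.0,15); print(telemetry.current_opening())
r.move_l([.436,-.1535,.10],vel=.2)
print(telemetry.current_opening(),telemetry.current_t(),np.round(telemetry.current_joints(),2))
r.move_to([.511,.072,.10],down(-.12)); print(telemetry.current_t(),telemetry.current_wrist_force())
a=[]
for c,P in(("scene",(.511,.072,.05)),("top",(.511,.072,.05))):
    im=vision.snapshot(c); cv2.imwrite(f"pics/{c}1.png",im[:,:,::-1]); u,v=proj(c,[P])[0].astype(int)
    a.append(cv2.resize(im[v-30:v+30,u-40:u+40,::-1],(400,300),interpolation=cv2.INTER_CUBIC))
cv2.imwrite("pics/m2.png",np.hstack(a))
E
```

```text
[ 0.43635652 -0.15404248  0.02925132] 4.0
0.02241131735647233
0.022181585497360372 5.175 [-0.49  0.23  1.94 -0.    0.98 -0.49]
6.1167 [-0.08835656 -0.34242596 -0.90659035]
```

View pics/m2.png

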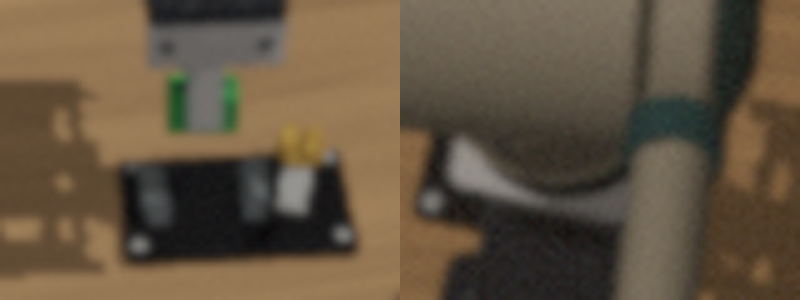

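Scene crop: the spacer is held level between the fingers, columns 168–237, above the gap (cheek inner edges about 172–240). The alignment is within the flare, so I'll lower it.

```bash
python3 - <<'E'
from h import *
p=proj("scene",[(.511,.072,.084),(.511,.072,.025),(.511,.082,.025)]); print(p)
d=((p[0,0]-p[1,0])-(202.5-206)/5)/(p[2,0]-p[1,0])*.01; print("suggested dy",d)
dy=float(np.clip(d,-.003,.003))*.7
x,y=.511-(-.12)*-0+0,.072+dy
r.move_l([x,y,.058],vel=.15)
f0=np.array(telemetry.current_wrist_force())
g=r.move_l([x,y,.0385],vel=.04,guard=6)
print(g,telemetry.current_ee_pos(),np.array(telemetry.current_wrist_force())-f0,telemetry.current_torque())
im=vision.snapshot("scene"); u,v=proj("scene",[(x,y,.05)])[0].astype(int); cv2.imwrite("pics/m3.png",cv2.resize(im[v-30:v+30,u-40:u+40,::-1],(480,360),interpolation=cv2.INTER_CUBIC)); print(telemetry.current_t())
E
```

```text
[[340.54038404 166.81006914]
 [340.3309351  182.89390517]
 [343.77144658 182.47265064]]
suggested dy 0.0026433538975863162
True [0.51090562 0.07385873 0.03870614] [-0.20398913 -1.3077459   2.88120305] [-0.0331626  -0.11747897 -0.02064956]
7.2
```

View pics/m3.png

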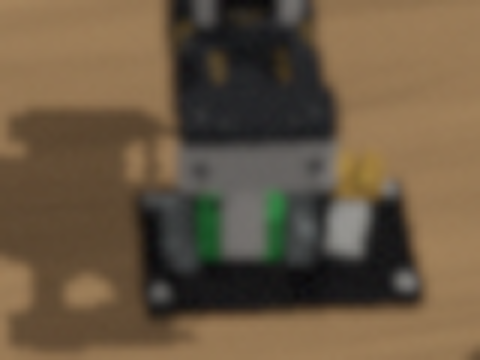

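The spacer sits between the cheeks and the height (0.0387 against 0.0293 at pick) says it is on the floor. Releasing, backing off and checking.

```bash
python3 - <<'E'
from h import *
gripper_to(.042); r.hold(.3); p=telemetry.current_ee_pos()
r.move_l([p[0],p[1],.13],vel=.2)
r.move_to([.36,.27,.2],down(.36-np.pi/2)); print(telemetry.current_t())
ims={c:vision.snapshot(c) for c in("top","scene")}
for c in ims: cv2.imwrite(f"pics/{c}2.png",ims[c][:,:,::-1])
M={c:masks_of(ims[c]) for c in ims}
for cs in(("top",),("scene",)): print(cs,fit({c:M[c]["green"] for c in cs},box(.022,.04,.01,.036),(.511,.073),(-.12,),14).round(4))
a=[]
for c,P in(("top",(.511,.08,.03)),("top",(.55,.287,.06))):
    u,v=proj(c,[P])[0].astype(int); s=ims[c][v-30:v+30,u-40:u+40]; a.append(cv2.resize(s[:,:,::-1],(400,300),interpolation=cv2.INTER_CUBIC))
cv2.imwrite("pics/m4.png",np.hstack(a))
# orange handle: contour rect of orange in top
u,v=proj("top",[(.55,.287,.066)])[0].astype(int)
print(u,v,ims["top"][v-8:v+8:3,u-12:u+12:3].tolist()[2])
E
```

```text
10.0333
('top',) [ 0.5125  0.0741 -0.1198 31.0314]
('scene',) [ 0.5112  0.0726 -0.1833 26.2607]
195 226 [[141, 105, 70], [131, 101, 71], [129, 80, 55], [162, 75, 19], [141, 68, 26], [63, 35, 24], [41, 22, 14], [46, 41, 39]]
```

View pics/m4.png

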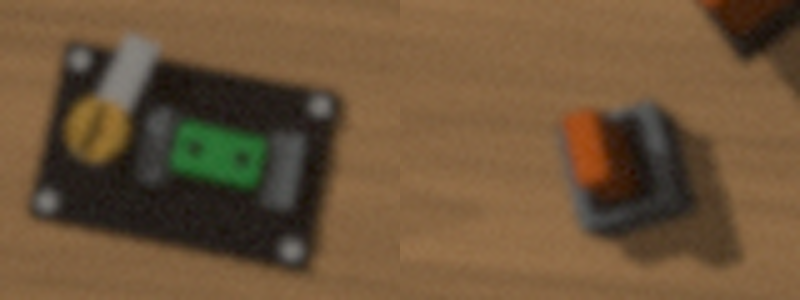

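Spacer is seated square between the cheeks (top crop, centre (218,155)). The handle top face is centred near (588,149) in the crop. Now locating the slot and handle numerically.

```bash
python3 - <<'E'
from h import *
im=cv2.imread("pics/top2.png")[:,:,::-1]; sc=cv2.imread("pics/scene2.png")[:,:,::-1]
def f(im): return cv2.GaussianBlur(im,(0,0),.6).astype(float)
def comp(m,uv,n=14):
    u,v=np.round(uv).astype(int); w=m[v-n:v+n,u-n:u+n].astype(np.uint8); k,l,s,c=cv2.connectedComponentsWithStats(w)
    i=1+np.argmax(s[1:,4]); big=cv2.resize((l==i).astype(np.uint8)*255,None,fx=8,fy=8,interpolation=cv2.INTER_CUBIC)
    ct=max(cv2.findContours((big>127).astype(np.uint8),0,1)[0],key=cv2.contourArea); rc=cv2.minAreaRect(ct)
    return (u-n+(np.array(rc[0])+.5)/8-.5),c[i]+[u-n,v-n],np.array(rc[1])/8,rc[2],cv2.boxPoints(rc)/8+[u-n,v-n]
for c,I in(("top",im),("scene",sc)):
    g=f(I); uv=proj(c,[(.518,.127,.054)])[0]
    ratio=g[:,:,1]/(g[:,:,2]+5)
    b=(ratio>1.75)&(g[:,:,0]>80) if c=="top" else (ratio>1.6)&(g[:,:,0]>80)
    rr=comp(b,uv,9); print(c,"brass",rr[0],rr[1],rr[2],"->",unproj(c,rr[0] if 0 else rr[1],.056 if c=="top" else .053).round(4))
g=f(im); o=(g[:,:,0]/(g[:,:,1]+5)>1.75)&(g[:,:,0]>125)
rr=comp(o,proj("top",[(.552,.285,.088)])[0],12); print("handle",rr[:4],unproj("top",rr[1],.088).round(4))
P=[unproj("top",q,.088)[:2] for q in rr[4]]; e=[P[1]-P[0],P[2]-P[1]]
for v in e: print(np.linalg.norm(v).round(4),np.arctan2(v[1],v[0]).round(3))
# tab: bright grey
x=np.max(g,2); sat=(x-g.min(2))/(x+1); m=(sat<.3)&(x>95)
for n in(1,):
    rr=comp(m,proj("top",[(.548,.11,.044)])[0],9); P=[unproj("top",q,.044)[:2] for q in rr[4]]; print("tab",unproj("top",rr[1],.044).round(4),[(np.linalg.norm(v).round(4),np.arctan2(v[1],v[0]).round(3)) for v in(P[1]-P[0],P[2]-P[1])])
for cam in("top","scene"):
    for t in("screw_slot","tab_tip","driver"):
        print(cam,t,[np.round(d["at"],4).tolist() for d in models.mark_of(t,cam)][:3])
E
```

```text
top brass [265.84145069 266.74248695] [265.95454545 248.62727273] [13.00119591 10.5224781 ] -> [0.5155 0.1268 0.056 ]
scene brass [360.06249809 359.93749905] [359.59615385 174.32692308] [8.99999809 6.99999905] -> [0.5162 0.1258 0.053 ]
handle (array([192.75000191, 195.0625    ]), array([192.77142857, 224.9       ]), array([13.49104404,  6.24529171]), 75.96376037597656) [0.5499 0.2873 0.088 ]
0.0134 -1.231
0.0303 -2.752
tab [0.5458 0.1171 0.044 ] [(np.float64(0.0351), np.float64(-0.405)), (np.float64(0.0203), np.float64(-1.998))]
top screw_slot [[0.5666, -0.2942, -0.0034], [0.5149, 0.1234, 0.0444], [0.5075, 0.0738, -0.0006]]
top tab_tip [[0.7868, -0.1486, 0.0013], [0.5066, 0.0739, -0.0009], [0.5617, 0.1108, 0.0394]]
top driver [[0.6298, 0.2246, -0.0061], [0.5498, 0.2885, 0.0056], [0.4667, 0.2671, 0.0006]]
scene screw_slot [[0.5161, 0.1271, 0.0498], [0.7873, 0.1669, -0.0009]]
scene tab_tip [[0.5542, 0.1086, 0.0384]]
scene driver [[0.5437, 0.2919, 0.0041], [0.6347, 0.226, 0.0017], [0.4631, 0.2732, 0.0015]]
```

```bash
python3 - <<'E'
from h import *
a=.365+np.pi/2; x,y=.550,.2873
gripper_to(.045,40)
r.move_to([x,y,.17],down(a)); print("j",np.round(telemetry.current_joints(),2))
g=r.move_l([x,y,.075],vel=.15,guard=8); print(g,telemetry.current_ee_pos())
gripper_to(0,40); print("op",telemetry.current_opening(),telemetry.current_wrist_force())
r.move_l([x,y,.165],vel=.15); print("op",telemetry.current_opening())
b=-.37+np.pi/2; sx,sy=.5165,.1265
r.move_to([sx,sy,.142],down(b)); print("j",np.round(telemetry.current_joints(),2),telemetry.current_t())
im=vision.snapshot("scene"); cv2.imwrite("pics/scene3.png",im[:,:,::-1]); u,v=proj("scene",[(sx,sy,.08)])[0].astype(int); cv2.imwrite("pics/m5.png",cv2.resize(im[v-30:v+30,u-40:u+40,::-1],(480,360),interpolation=cv2.INTER_CUBIC))
f0=np.array(telemetry.current_wrist_force())
g=r.move_l([sx,sy,.1185],vel=.04,guard=6)
print(g,telemetry.current_ee_pos(),np.array(telemetry.current_wrist_force())-f0,telemetry.current_torque(),telemetry.current_t())
im=vision.snapshot("scene"); cv2.imwrite("pics/m5.png",np.hstack([cv2.imread("pics/m5.png")[:,:400],cv2.resize(im[v-30:v+30,u-40:u+40,::-1],(480,360),interpolation=cv2.INTER_CUBIC)[:,:400]]))
E
```

```text
j [ 0.37  0.38  1.5   0.    1.26 -1.57]
False [0.55065187 0.28757218 0.07569889]
op 0.01573999055744953 [-0.36031104 -0.17381292  2.89976022]
op 0.016258945291157893
j [ 0.11  0.28  1.74  0.    1.13 -1.09] 16.2667
False [0.51663965 0.1264555  0.11848743] [-0.58688919  0.38829069 -0.44846662] [-0.00409212 -0.09899139 -0.01312676] 17.05
```

View pics/m5.png

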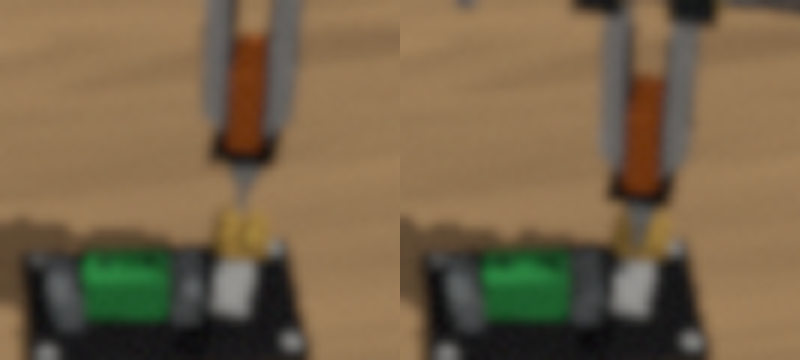

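The driver is in the slot: the blade end is about 49 mm high with no contact on the head top. Now turning clockwise while watching the moment.

```bash
python3 - <<'E'
from h import *
sx,sy=.5165,.1265
r.hold(.15); f0=np.array(telemetry.current_wrist_force()); m0=telemetry.current_torque()[2]
yaw=-.37
steps=[.26]*4+[.1]*2+[.05]*5
for s in steps:
    yaw-=s; r.move_l([sx,sy,.1185],rot=down(yaw+np.pi/2),vel=.1)
    m=telemetry.current_torque()[2]-m0; f=np.array(telemetry.current_wrist_force())-f0
    print(round(yaw,2),round(m,3),f.round(1),round(telemetry.current_t(),2))
    if abs(m)>.35 or np.linalg.norm(f)>25: break
a=[]
im=vision.snapshot("scene"); u,v=proj("scene",[(sx,sy-.02,.06)])[0].astype(int); cv2.imwrite("pics/m6.png",cv2.resize(im[v-30:v+30,u-40:u+40,::-1],(480,360),interpolation=cv2.INTER_CUBIC))
E
```

```text
-0.63 0.05 [-0.2 -0.6  0.4] 17.66
-0.89 0.063 [-1.1 -1.2  1.4] 18.07
-1.15 0.099 [-0.4 -1.1  1.7] 18.48
-1.41 0.095 [-1.5 -2.8  0.7] 18.88
-1.51 0.13 [-1.4 -1.3  1.3] 19.13
-1.61 0.103 [-2.3 -1.4  1.2] 19.38
-1.66 0.076 [-3.6 -2.7  1.9] 19.63
-1.71 0.077 [-2.8 -2.3  1.6] 19.88
-1.76 0.11 [-4.5 -1.7  0.5] 20.13
-1.81 0.052 [-4.  -2.9  2. ] 20.38
-1.86 0.106 [-5.2 -2.7  1.4] 20.63
```

View pics/m6.png

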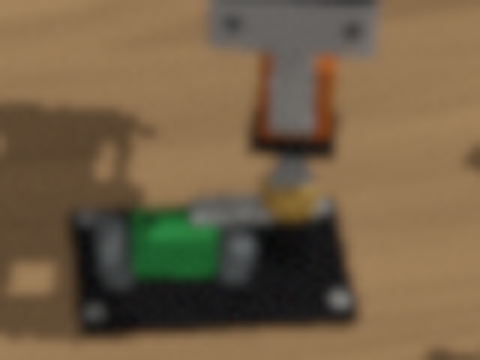

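Tab is over the spacer, but there's no clear rise in moment yet. I'll turn a little further to be sure of the stop.

```bash
python3 - <<'E'
from h import *
sx,sy=.5165,.1265; yaw=-1.86; m0=-.013
for i in range(5):
    yaw-=.05; r.move_l([sx,sy,.1185],rot=down(yaw+np.pi/2),vel=.1)
    m=telemetry.current_torque()[2]-m0; print(round(yaw,2),round(m,3),np.round(telemetry.current_wrist_force(),1),np.round(telemetry.current_joints()[5],2))
    if abs(m)>.3: break
im=vision.snapshot("scene"); cv2.imwrite("pics/scene4.png",im[:,:,::-1])
for c in("scene",):
    for t in("tab_tip","screw_slot","spacer_b"): print(t,[np.round(d["at"],4).tolist() for d in models.mark_of(t,c)][:2])
E
```

```text
-1.91 0.183 [-4.8 -1.1  0.8] 0.45
-1.96 0.354 [-4.6 -1.1  2.8] 0.5
tab_tip [[0.5079, 0.082, 0.0358], [0.5107, 0.1307, 0.0473]]
screw_slot [[0.5132, 0.1239, 0.0482]]
spacer_b [[0.5125, 0.0772, 0.0101], [0.5966, -0.1718, -0.0001]]
```

The moment rose to 0.35 N m at yaw -1.96, so the stop is reached. Backing off the load and returning the driver.

```bash
python3 - <<'E'
from h import *
sx,sy=.5165,.1265; x,y=.5503,.2875
r.move_l([sx,sy,.1185],rot=down(-1.87+np.pi/2),vel=.1)
r.move_l([sx,sy,.165],vel=.1); print("op",telemetry.current_opening())
r.move_to([x,y,.165],down(.365+np.pi/2)); r.hold(.2)
r.move_l([x,y,.125],vel=.12)
f0=np.array(telemetry.current_wrist_force())
g=r.move_l([x,y,.0765],vel=.05,guard=6); print(g,telemetry.current_ee_pos(),np.array(telemetry.current_wrist_force())-f0,telemetry.current_t())
a=[]
im=vision.snapshot("scene"); u,v=proj("scene",[(x,y,.06)])[0].astype(int); cv2.imwrite("pics/m7.png",cv2.resize(im[v-30:v+30,u-40:u+40,::-1],(480,360),interpolation=cv2.INTER_CUBIC))
E
```

```text
op 0.016056509694647638
False [0.5505882  0.28763724 0.07685093] [ 1.02335655 -0.55822433 -0.34475774] 25.775
```

View pics/m7.png

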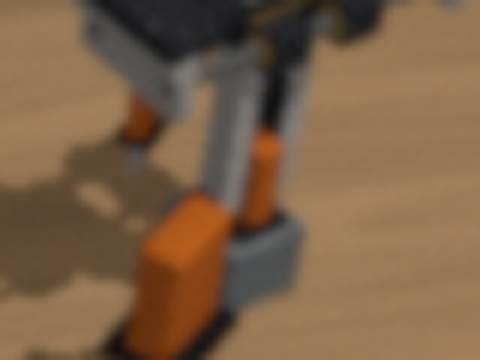

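The driver hangs in the stand's pocket about 1 mm above rest. Releasing, retreating and doing the final check.

```bash
python3 - <<'E'
from h import *
p=telemetry.current_ee_pos()
gripper_to(.04); r.hold(.2); r.move_l([p[0],p[1],.17],vel=.15)
r.move_to([.36,.0,.25],down(0)); r.hold(.3); print(telemetry.current_t())
a=[]
for c,P in(("top",(.53,.18,.03)),("scene",(.53,.18,.03))):
    im=vision.snapshot(c); u,v=proj(c,[P])[0].astype(int); a.append(cv2.resize(im[v-45:v+45,u-60:u+60,::-1],(400,300),interpolation=cv2.INTER_CUBIC))
    for t in("driver","stand","tab_tip","screw_slot","spacer_b"): print(c,t,[np.round(d["at"],4).tolist() for d in models.mark_of(t,c)][:3])
cv2.imwrite("pics/m8.png",np.hstack(a))
E
```

```text
29.0167
top driver [[0.5536, 0.2874, 0.0056], [0.4668, 0.2677, -0.0012], [0.6282, 0.23, -0.0035]]
top stand [[0.5506, 0.2867, -0.0017]]
top tab_tip [[0.51, 0.0765, 0.0428]]
top screw_slot [[0.5116, 0.1243, 0.0462]]
top spacer_b [[0.5698, -0.2912, -0.0029], [0.5132, 0.0754, 0.0125], [0.5949, -0.1708, -0.001]]
scene driver [[0.5453, 0.2875, 0.0047], [0.4597, 0.2742, 0.0005]]
scene stand [[0.5089, 0.0783, -0.0001], [0.5502, 0.2889, -0.0039]]
scene tab_tip [[0.5071, 0.0808, 0.0378]]
scene screw_slot [[0.5115, 0.1292, 0.0507]]
scene spacer_b [[0.5689, -0.2898, -0.0004], [0.5979, -0.1731, 0.0023], [0.4717, -0.3118, -0.0004]]
```

View pics/m8.png

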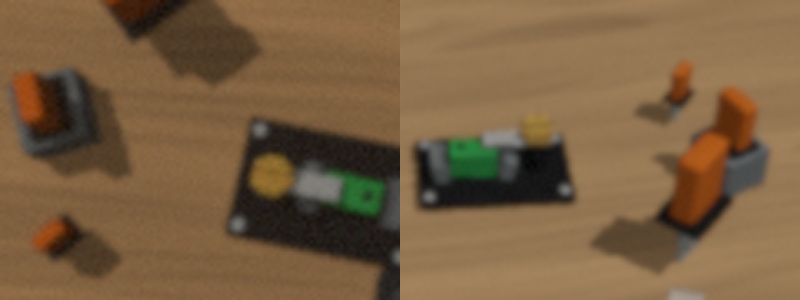

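Final pictures: spacer in the gap, tab over it along -y, driver upright in its stand, and the arm clear.

```bash
python3 -c "
from plant import r; r.sign_off()"
```

```text
the job is handed in; nothing more can be done
```

The job is done and handed in at about 29 s of the 64 s; no verdict is reported.

**What I did:** I set the 40 mm spacer on the floor of the gap and let it go. Then I turned the screw clockwise with the middle-sized driver until the moment rose to 0.35 N m at the stop. After that I put the driver back in its stand.

**Last checks:**
- **Spacer:** the final pictures show it between the cheeks. A fit after release put it within about 2 mm of the gap centre. The top camera put it square within about 0.01 rad. The scene camera read about 0.06 rad off, still inside the 0.2 rad limit.
- **Tab:** it lies over the spacer along the bracket's -y.
- **Driver:** it is upright, with its blade end measured about 5 mm above the table. The two cameras put it 3 mm and 5 mm from the stand centre, on opposite sides, so they disagree by about 8 mm. Both are inside the 8 mm limit.
- **Other objects:** the other spacers, the glue bottles and the tape dispenser were never approached. I did not measure them again one by one, though two or more of the other spacers showed up at their starting positions.

**What failed or disagreed:**
- The first handle outline fit failed, so I measured the handle again by colour.
- The spacer length fits came out a few millimetres short. I picked the 40 mm one by its rank among the four, and it fitted the gap.
- The first turning pass ended without a clear rise in moment, so I turned a little further to find the stop.
- In the last pictures some detector results were wrong: one stand hit was at the bracket, and the scene camera missed the placed spacer.

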